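Turn the press's control board over in the rework frame

TASK

The press's control board is clamped in the rework frame with its component side up and I need to solder on its other face. Loosen the frame's T-handle lock, turn the board right over with the crank until it lies level with the solder side up, then tighten the lock again firmly so that it stays there. Handle the frame only, never the circuit board itself, and leave the other things on the bench where they are.

Things in the scene. Friction and masses are not known exactly. Their poses are not given: they have to be found in the camera images.
- frame: Rework frame, fixed: grey and aluminium base 200 mm deep (its x), 336 mm long (its y), a bearing block on an upright at each end (y = +150 and -150 mm, tops 179 and 160 mm high). Origin: centre of the underside, on the bench; its yaw is within 0.2 rad of zero. The turning axis runs along its y, 135 mm above the origin. The lock is on the +y block, the crank outside the -y block.
- cradle (a joint): Angle (rad) of the cradle holding the board. 0 = level, component side up; 3.14 or -3.14 = level, solder side up. Grows as the crank goes from the far side (frame +x) over the top to the near side. No stops. With the lock loose it has a light even drag (0.14 N m) and stays where left. Aluminium, 150 (x) x 234 (y) x 26 mm, 12 mm rails along its long sides, sweeping a 76 mm radius about the axis.
- crank_grip (a point): Middle of the crank's grip: round black sleeve, 20 mm across, 58 mm long, parallel to the axis, free to revolve on its pin. 68 mm from the axis at frame y = -217 mm; at cradle angle a it is at frame x = 68 cos(a) mm, height 135 + 68 sin(a) mm. Can be pinched from above, fingers either side in frame x, and led over the top. The steel crank arm is 35 mm to its +y.
- lock_grip (a point): Centre of the lock's T-handle: black bar 66 mm long, 13 mm wide, 22 mm high, on an upright screw on the +y block. Bar's middle 219 mm above the bench, top 230 mm. The point's x axis runs along the bar and turns with it; z up.
- lock (a joint): Angle (rad) of the T-handle about its upright axis, growing clockwise seen from above. 0 = loose (stop); below 0.5 the cradle is free, above it a brake shoe is pressed on the cradle's hub; 1.4 = stop, fully tight (holds the cradle against some 15 N at the crank). Starts tight, 1.2 to 1.38. Tight means beyond 1.1. Stays where left; takes 0.12 N m loose, up to 0.2 N m tight.
- pcb: Circuit board, green, 124 mm (its x) by 208 mm (its y), 2.4 mm thick, held in the cradle. Origin: its centre, on the turning axis. Its z axis stands out of the component side (transformer, relays, capacitors, heat sink, up to 27 mm tall); the other side has only flat rows of solder joints. Not to be touched.
- screwdriver: Bystander: screwdriver 190 mm long, lying on the bench in front of the frame. Origin at its middle, underside.
- solder_reel: Bystander: aluminium-grey solder reel, 56 mm in diameter, 42 mm high, standing upright near the lock end of the frame. Origin at the centre of its underside.
- multimeter: Bystander: grey multimeter 145 x 76 x 34 mm lying on its back beside the crank end. Origin at the centre of its underside.
- flux_bottle: Bystander: small white bottle, 42 mm in diameter, 105 mm high, behind the frame. Origin at the centre of its underside.
- cement_tin: Bystander: white tin, 100 mm in diameter, 118 mm high, behind the frame. Origin at the centre of its underside.
- cement_bowl: Bystander: red plastic bowl 204 mm across, 78 mm high, with two glue brushes standing in it, left of the frame. Origin at the centre of its underside.
- shoe_last: Bystander: white plastic shoe last 240 mm long, 82 mm high, on the right of the frame. Origin at the middle of its underside.

How it is judged:
By the outcome, as a careful person would: the job done as asked, in the order asked, and still so for the second after the job is handed in, with the robot touching nothing.
It also fails if it takes over 59 s, if anything falls off the work surface, if the arm or the gripper's body presses on something with over 40 N, if the wrist force passes 120 N, or if a joint passes its speed limit or range.

ROBOT

A 6-joint arm with a two-finger parallel gripper is mounted at the origin on the work surface. World frame = base frame: x ahead of the robot, y to its left, z up, the work surface at z = 0. Lengths are in m, angles in degrees, forces in N, time in s.
With the tool pointing down it reaches from about 0.4 to 0.825 m from the base axis. Payload 7 kg.
Tool frame: the origin (TCP) lies midway between the tips of the shut fingers; the grasp point (between the pads) lies 19 mm behind it; z points along the fingers, y is the line along which they close (so a half turn about z gives the same grasp; the last joint's range is limited). The gripper opens to 88 mm and grips with 3 to 60 N. Pads are 19 mm wide; open, the fingers measure 130 mm over their backs; the gripper's body (78 mm by 193 mm) begins 47 mm behind the grasp point.
Start: joints at [86.752, 20.546, 0.682, 0, -70.136, -16.507], TCP at [0.228, 0.635, 0.227] pointing down, gripper open.
Joint ranges: [-176.03, 176.03], [-82.01, 121.73], [-58.28, 71.71], [-173.87, 95.51], [-174.79, -0.11], [-173.66, 173.66]. Speed limits (degrees/s): [136.94, 136.94, 172.46, 180, 180, 180].

INTERFACE

Orientations are given as a 3x3 rotation matrix whose columns are the frame's x, y, z axes.
In Python, from rig import robot gives the robot as it stands. Calls block until the motion is done:
- robot.goto(position, orientation): joint-space move of the TCP to a pose.
- robot.servo_line(position, ori=None, speed=0.15): straight line of the TCP; ori=None keeps the orientation; speed is the mean speed in m/s.
- robot.movej(angles): joint-space move.
- robot.move_gripper(opening): opening from 0.0 (shut) to 1.0 (fully open); the grip force is fixed at half the most; returns when the fingers have stopped.
- robot.dwell(seconds).
- robot.ik(position, orientation): joint angles nearest the present ones, or None.
- robot.grab_frame(name): name is "scene" or "top" or "wrist"; returns (picture, depth): 400x640x3 uint8, red, green, blue; 400x640 float32, m along the optical axis (not along the pixel's ray), 0 where there is no reading.
- robot.camera_info(name): a dict with "vfov" (degrees; the focal length in pixels is half the picture's height over the tangent of half this angle, whatever the lens; pixels are square), "cx", "cy" (the principal point, pixels), "view" (4x4, takes a point from world to camera coordinates); the wrist camera has in their place "T_tool_cam" (4x4, takes a point from camera to tool coordinates, whose origin is the TCP and whose axes are the flange's). Camera axes: x right, y down, z forward; pixel columns grow to the right and rows downward; lengths in m; the calibration is good to about 2 mm. A picture is of the moment at which its call begins: read the wrist's pose just before it. camera_info takes no time and is no camera call.
A pose or a line that the arm cannot do raises robot.Unreachable and nothing moves.
- robot.job_done(): hands the job in; it is judged then, once.
Readings, each from a call of its own:
- robot.read_t(): time.
- robot.read_qpos(): joint angles.
- robot.read_qvel(): joint speeds.
- robot.read_effort(): joint torques, N m.
- robot.read_position(): TCP position.
- robot.read_tcp_rot(): TCP orientation.
- robot.read_force(): force on the tool from outside, world axes, zero at the start.
- robot.read_ft_torque(): the same for the moment, N m.
- robot.read_grip_width(): opening from 0.0 (shut) to 1.0 (fully open).
- robot.read_finger_force(): force on a finger pad.
Only numpy, scipy, OpenCV 4.12 (cv2) and the standard library are available. Lean on these libraries where they do the work, as an engineer would, in place of code of your own. Each camera call takes 0.05 s, during which the arm holds its last target. There are 200 camera calls.

## Working session

There is one attempt and no reset: what is moved stays moved. The work goes in short steps, each a Python script; the robot and the scene stay as the last script left them, time stands still between calls to the robot, and variables do not carry over. Pictures are saved under pics/ and viewed, at most 10 in all, crops included, and the job is handed in when it is done.

```bash
ls; mkdir -p pics
python3 - <<'E'
from rig import robot
import cv2,numpy as np
for n in("scene","top"):
    p,d=robot.grab_frame(n); cv2.imwrite(f"pics/{n}0.png",p[:,:,::-1]); np.save(f"{n}0.npy",d)
    i=robot.camera_info(n); print(n,i['vfov'],i['cx'],i['cy'],np.round(i['view'],3).tolist(),(d>0).mean())
print(robot.camera_info("wrist"),robot.read_t(),np.round(robot.read_tcp_rot(),3).tolist())
E
```

```text
pics
scene 57.51089373948332 317.1154664839891 201.84003247297022 [[-0.24, 0.971, -0.016, 0.146], [0.494, 0.108, -0.863, -0.131], [-0.836, -0.215, -0.505, 1.521], [0.0, 0.0, 0.0, 1.0]] 0.99611328125
top 56.55286042124637 317.5323423388524 200.05729642981146 [[0.013, -1.0, -0.012, -0.011], [-0.988, -0.01, -0.155, 0.589], [0.155, 0.014, -0.988, 1.065], [0.0, 0.0, 0.0, 1.0]] 0.99596484375
{'vfov': 58.88767596984946, 'cx': 317.9342877753079, 'cy': 202.82809111906124, 'T_tool_cam': array([[-6.87668159e-04, -9.65568680e-01, -2.60147364e-01,
         7.04584357e-02],
       [ 9.99999749e-01, -6.19755047e-04, -3.43082174e-04,
         1.04067390e-03],
       [ 1.70041760e-04, -2.60147535e-01,  9.65568864e-01,
        -1.58915234e-01],
       [ 0.00000000e+00,  0.00000000e+00,  0.00000000e+00,
         1.00000000e+00]])} 0.1 [[0.941, -0.338, -0.0], [-0.338, -0.941, -0.001], [0.0, 0.001, -1.0]]
```

View pics/scene0.png

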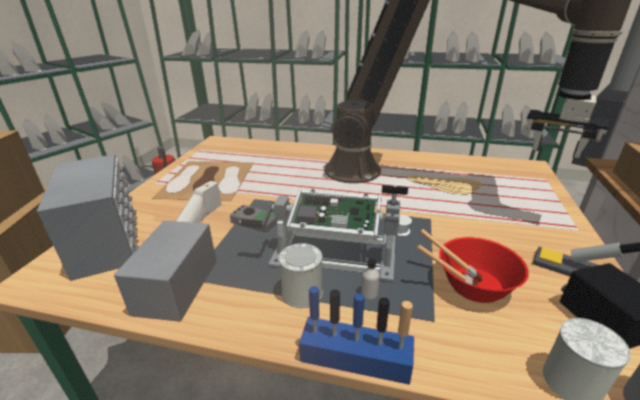

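View pics/top0.png

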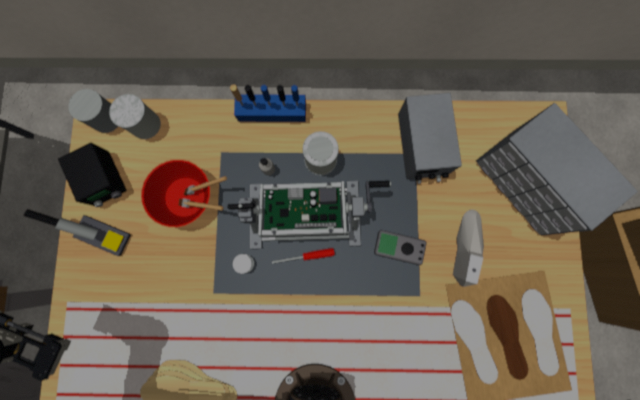

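The top view shows the frame at about (303,212), the lock bar at (242,207) and the crank grip at (378,184). The bowl's brushes reach towards the lock. I'll deproject these points.

```bash
cat > h.py <<'E'
from rig import robot
import numpy as np, cv2
def cloud(n,d,T=None):
    i=robot.camera_info(n); f=200/np.tan(np.radians(i['vfov']/2))
    v,u=np.mgrid[0:400,0:640]
    P=np.stack([(u-i['cx'])/f*d,(v-i['cy'])/f*d,d],-1)
    M=np.linalg.inv(i['view']) if T is None else T@i['T_tool_cam']
    return P@M[:3,:3].T+M[:3,3]
def tool():
    T=np.eye(4);T[:3,:3]=robot.read_tcp_rot();T[:3,3]=robot.read_position();return T
E
python3 - <<'E'
from h import *
np.set_printoptions(precision=3,suppress=True)
p=cv2.imread("pics/top0.png");C=cloud("top",np.load("top0.npy"))
hsv=cv2.cvtColor(p,cv2.COLOR_BGR2HSV)
def rep(name,m,zlo,zhi,roi):
    u0,u1,v0,v1=roi; r=np.zeros(m.shape,bool); r[v0:v1,u0:u1]=1
    q=C[m&r&(C[...,2]>zlo)&(C[...,2]<zhi)]
    if len(q)<4: print(name,len(q));return
    c=q.mean(0);w,V=np.linalg.eigh(np.cov(q[:,:2].T))
    print(name,len(q),c,'min',q.min(0),'max',q.max(0),'major',V[:,1])
dark=hsv[...,2]<60
rep('lock',dark,.2,.26,(215,270,185,225))
rep('crank',dark,.1,.25,(360,400,170,200))
a=hsv[...,2]>=0
rep('brush',a,.05,.4,(200,235,170,215))
rep('bowl',a,.02,.4,(135,240,150,235))
rep('meter',a,.015,.1,(370,430,225,270))
rep('tin',a,.05,.2,(300,342,130,175))
rep('bottle',a,.03,.2,(257,275,153,175))
green=(hsv[...,0]>45)&(hsv[...,0]<85)&(hsv[...,1]>120)
rep('pcb',green,.1,.2,(255,350,180,240))
q=C[215:250,250:360]; 
for z in [.02,.13,.15,.17]: print(z)
for uv in [(378,184),(242,207),(255,245),(355,242),(350,187),(262,187),(358,207),(246,207),(349,210),(325,148)]: print(uv,C[uv[1],uv[0]],p[uv[1],uv[0]])
cv2.imwrite("pics/topcrop.png",cv2.resize(p[140:280,190:430],None,fx=3.2,fy=3.2,interpolation=cv2.INTER_CUBIC))
E
```

```text
lock 142 [0.543 0.185 0.227] min [0.536 0.154 0.211] max [0.552 0.219 0.233] major [-0.057  0.998]
crank 167 [ 0.621 -0.171  0.127] min [ 0.579 -0.204  0.113] max [ 0.634 -0.139  0.14 ] major [-0.245  0.969]
brush 374 [0.597 0.298 0.102] min [0.536 0.201 0.05 ] max [0.671 0.35  0.233] major [-0.723 -0.691]
bowl 2440 [0.606 0.416 0.064] min [0.501 0.188 0.02 ] max [0.702 0.514 0.233] major [0.183 0.983]
meter 1258 [ 0.452 -0.25   0.034] min [ 0.402 -0.328  0.016] max [ 0.501 -0.175  0.046] major [0.215 0.977]
tin 1109 [ 0.722 -0.011  0.111] min [ 0.677 -0.059  0.05 ] max [0.778 0.038 0.123] major [-1.     0.016]
bottle 189 [0.687 0.149 0.074] min [0.671 0.133 0.032] max [0.712 0.172 0.111] major [-0.572  0.82 ]
pcb 1518 [0.548 0.052 0.137] min [ 0.496 -0.067  0.118] max [0.609 0.139 0.158] major [-0.011  1.   ]
0.02
0.13
0.15
0.17
(378, 184) [ 0.624 -0.174  0.123] [24 22 22]
(242, 207) [0.541 0.181 0.229] [33 33 32]
(255, 245) [0.455 0.183 0.016] [103 100  98]
(355, 242) [ 0.467 -0.118  0.024] [102  98  96]
(350, 187) [ 0.636 -0.104  0.014] [114 111 108]
(262, 187) [0.611 0.149 0.133] [131 132 130]
(358, 207) [ 0.554 -0.114  0.16 ] [118 115 112]
(246, 207) [0.542 0.172 0.226] [21 20 20]
(349, 210) [ 0.548 -0.092  0.14 ] [86 88 86]
(325, 148) [ 0.73  -0.025  0.114] [134 137 134]
```

View pics/topcrop.png

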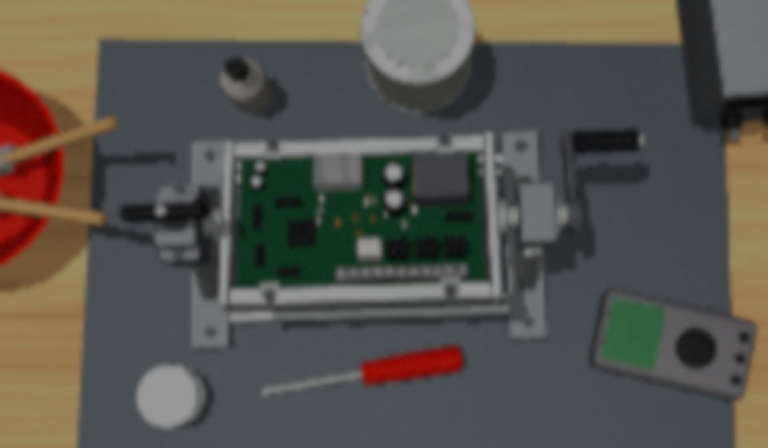

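Bar is nearly along world y; the crank is on the far side with the board about level. I'll take one wrist look from above the frame's centre and check the q6 ranges.

Run:
```python
from h import *
np.set_printoptions(precision=4,suppress=True)
def R(th): # tool x at angle th in world, z down
    c,s=np.cos(th),np.sin(th); return np.array([[c,s,0],[s,-c,0],[0,0,-1]])
p=robot.read_position()
robot.servo_line([p[0],p[1],.40],speed=.25)
robot.goto([.53,.04,.40],R(0))
robot.dwell(.2)
T=tool();im,d=robot.grab_frame("wrist");cv2.imwrite("pics/w1.png",im[:,:,::-1]);np.save("w1.npy",d);np.save("w1T.npy",T)
print(robot.read_t(),T[:3,3],robot.read_qpos())
for th in (90,-90,180,0): print(th,[robot.ik([.543,.185,.2],R(np.radians(t))) for t in(th,th+75)])
for th in (90,-90): print('crank',th,[robot.ik([x,-.17,z],R(np.radians(th))) for x,z in((.62,.116),(.55,.185),(.48,.116),(.62,.25))])
```

```text
3.5667 [0.5301 0.0405 0.3999] [ 25.5086   3.1207   0.4561   0.0005 -87.3448  64.5271]
90 [array([ 38.347 ,  12.1623, -14.614 ,   0.    , -63.2237, 141.653 ]), array([  38.347 ,   12.1623,  -14.614 ,    0.    ,  -63.2237, -143.347 ])]
-90 [array([ 38.347 ,  12.1623, -14.614 ,   0.    , -63.2237, -38.347 ]), array([ 38.347 ,  12.1623, -14.614 ,   0.    , -63.2237,  36.653 ])]
180 [array([  38.347 ,   12.1623,  -14.614 ,    0.    ,  -63.2237, -128.347 ]), array([ 38.347 ,  12.1623, -14.614 ,   0.    , -63.2237, -53.347 ])]
0 [array([ 38.347 ,  12.1623, -14.614 ,   0.    , -63.2237,  51.653 ]), array([ 38.347 ,  12.1623, -14.614 ,   0.    , -63.2237, 126.653 ])]
crank 90 [None, None, None, None]
crank -90 [array([  2.0248,  22.495 , -11.7055,   0.    , -55.7995,  -2.0248]), array([  2.2857,  13.0372, -15.553 ,   0.    , -61.4098,  -2.2857]), array([  2.6244,  10.9618, -28.6177,   0.    , -50.4204,  -2.6244]), array([  2.0248,  16.7947,  -1.6526,   0.    , -71.5526,  -2.0248])]
```

View pics/w1.png

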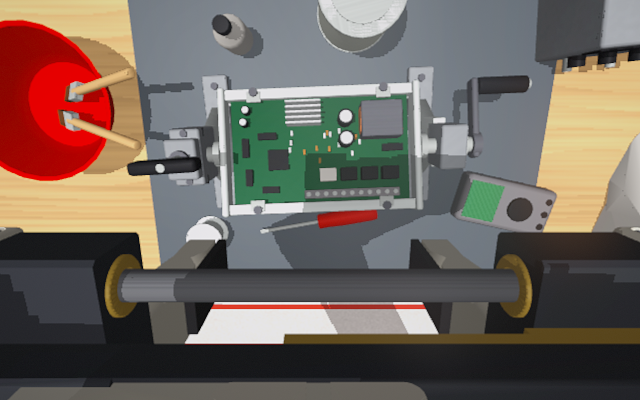

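The wrist image shows the lock bar at (163,168), the crank grip at (503,84), the cradle end-bars at x≈225/418 and a brush tip at (138,145). I'll compute positions from it.

Run:
```python
from h import *
np.set_printoptions(precision=4,suppress=True)
p=cv2.imread("pics/w1.png");d=np.load("w1.npy");C=cloud("wrist",d,np.load("w1T.npy"))
g=p.max(2)
def fit(name,m,roi,zlo,zhi):
    u0,u1,v0,v1=roi;r=np.zeros(m.shape,bool);r[v0:v1,u0:u1]=1
    m=m&r&(C[...,2]>zlo)&(C[...,2]<zhi);q=C[m]
    (c,s,a)=cv2.minAreaRect((q[:,:2]*1000).astype(np.float32)); w,V=np.linalg.eigh(np.cov(q[:,:2].T))
    print(name,len(q),np.array(c),np.array(s),'z med/max',np.median(q[:,2]),q[:,2].max(),'dir deg',np.degrees(np.arctan2(V[1,1],V[0,1]))%180)
fit('lock',g<70,(120,205,150,185),.205,.25)
fit('crank',g<70,(480,535,70,100),.10,.16)
a=g>=0
fit('brush',p[...,2]>120,(70,145,60,152),.06,.3)
fit('block+',a,(165,210,120,185),.165,.19)
fit('block-',a,(430,472,110,170),.150,.17)
fit('cradle',g>120,(215,425,75,220),.12,.17)
# screw/board orientation
fit('pcb',(p[...,1]>p[...,2]*1.5)&(p[...,1]>60),(228,412,90,205),.125,.145)
# cradle level: rail tops far vs near
for name,vs in(('far',(85,105)),('near',(195,216))):
    q=C[vs[0]:vs[1],250:400]; gg=g[vs[0]:vs[1],250:400]>130; q=q[gg]; q=q[(q[:,2]>.12)&(q[:,2]<.17)]
    print(name,len(q),q.mean(0),np.percentile(q[:,2],[10,50,90]))
```

```text
lock 952 [546.1973 186.0883] [13.2289 64.4847] z med/max 0.22987498865271558 0.23257570430284757 dir deg 94.03233825696022
crank 793 [ 625.8809 -175.3534] [18.3031 56.6675] z med/max 0.12807270162317352 0.13192568499481455 dir deg 91.85437816439484
brush 1337 [596.057  307.1013] [ 98.3979 118.7484] z med/max 0.08721063125030004 0.1278786111749189 dir deg 168.34658506572268
block+ 887 [542.2073 186.7283] [51.8944 33.7757] z med/max 0.17936766775123086 0.18896876063397444 dir deg 2.9338845811363967
block- 1310 [ 557.8923 -113.4125] [50.1313 34.357 ] z med/max 0.16040362272903405 0.16348672107818857 dir deg 2.3905267914568356
cradle 11348 [551.7994  37.6211] [148.9669 245.4221] z med/max 0.14798774805367979 0.1668170487902001 dir deg 104.32572749442976
pcb 7657 [557.8109  37.7444] [100.2594 207.6692] z med/max 0.13638378372902982 0.14499977847913342 dir deg 88.21856224379835
far 1946 [0.6162 0.0315 0.1315] [0.1272 0.1291 0.1433]
near 1525 [0.4896 0.0361 0.1605] [0.1589 0.1604 0.162 ]
```

The frame yaw is about 2.5°, the origin about (0.5515, 0.037), and the cradle starts at about -0.24 rad. Next I'll loosen the lock.

```bash
cat >> h.py <<'E'
def R(th):
    th=np.radians(th);c,s=np.cos(th),np.sin(th); return np.array([[c,s,0],[s,-c,0],[0,0,-1]])
def snap(name):
    T=tool();im,d=robot.grab_frame("wrist");cv2.imwrite(f"pics/{name}.png",im[:,:,::-1]);np.save(name+".npy",d);np.save(name+"T.npy",T)
    return im,cloud("wrist",d,T)
def turn(total,n):
    q=np.array(robot.read_qpos());
    for k in range(1,n+1):
        t=q.copy();t[5]+=total*k/n;robot.movej(t)
        print(round(total*k/n,1),'tz',np.round(robot.read_ft_torque(),3),'F',np.round(robot.read_force(),1),'w',round(robot.read_grip_width(),3),round(robot.read_t(),2))
E
python3 - <<'E'
from h import *
robot.goto([.546,.186,.29],R(-86))
robot.servo_line([.546,.186,.200],speed=.15)
robot.move_gripper(0.0)
print(robot.read_grip_width()*88,robot.read_finger_force(),robot.read_force(),robot.read_t())
turn(66,6)
E
```

```text
13.160607336003 29.996854662895203 [-3.07365502  0.302162    1.73874135] 7.0
11.0 tz [ 0.081 -0.533  0.129] F [ 2.1  0.1 -1.3] w 0.145 7.3
22.0 tz [ 0.17  -1.884  0.123] F [ 5.   0.5 -4. ] w 0.15 7.6
33.0 tz [ 0.364 -2.458  0.107] F [ 6.8  0.6 -5.4] w 0.145 7.9
44.0 tz [ 0.584 -2.899  0.123] F [ 7.6  2.6 -5.8] w 0.145 8.2
55.0 tz [ 0.933 -3.179  0.078] F [ 8.9  2.  -6.6] w 0.148 8.5
66.0 tz [ 1.361 -3.335  0.137] F [ 8.8  4.2 -7.5] w 0.143 8.8
```

Run:
```python
from h import *
np.set_printoptions(precision=4,suppress=True)
robot.move_gripper(1.0)
robot.servo_line([.546,.186,.30],speed=.2)
robot.goto([.53,.04,.40],R(0)); robot.dwell(.2)
im,C=snap("w2"); g=im.max(2)
def rect(roi,zl,zh):
    u0,u1,v0,v1=roi;s=C[v0:v1,u0:u1];m=(g[v0:v1,u0:u1]<70)&(s[...,2]>zl)&(s[...,2]<zh);q=s[m]
    w,V=np.linalg.eigh(np.cov(q[:,:2].T));print(len(q),cv2.minAreaRect((q[:,:2]*1000).astype(np.float32)),np.percentile(q[:,2],[50,98]),np.degrees(np.arctan2(V[1,1],V[0,1]))%180)
rect((100,230,110,220),.205,.25); rect((480,535,60,105),.10,.16)
print(robot.read_t())
# crank
a0=-.242; yaw=np.radians(2.5);O=np.array([.5515,.037])
def cp(a,dy=-.218):
    x,y=.068*np.cos(a),dy;c,s=np.cos(yaw),np.sin(yaw)
    return np.array([O[0]+c*x-s*y,O[1]+s*x+c*y,.135+.068*np.sin(a)-.019])
print(cp(a0),[robot.ik(cp(a),R(-87.5)) is not None for a in np.linspace(a0,np.pi,12)])
```

```text
1142 ((546.1668090820312, 186.07907104492188), (12.19735050201416, 64.8996810913086), 70.41220092773438) [0.2294 0.2318] 160.20665540567154
804 ((625.9354858398438, -175.54063415527344), (18.245193481445312, 57.657493591308594), 2.3039073944091797) [0.128  0.1308] 91.94935475197192
11.7333
[ 0.627  -0.1779  0.0997] [True, True, True, True, True, True, True, True, True, True, True, True]
```

```bash
cat >> h.py <<'E'
yaw=np.radians(2.5);O=np.array([.5515,.037])
def cp(a,dy=-.218):
    x,y=.068*np.cos(a),dy;c,s=np.cos(yaw),np.sin(yaw)
    return np.array([O[0]+c*x-s*y,O[1]+s*x+c*y,.135+.068*np.sin(a)-.019])
E
python3 - <<'E'
from h import *
np.set_printoptions(precision=3,suppress=True)
a0=-.242;p=cp(a0)
robot.goto([p[0],p[1],.25],R(-87.5))
robot.servo_line(p,speed=.15)
robot.move_gripper(0.0)
print(robot.read_grip_width()*88,robot.read_force(),robot.read_t())
for i,a in enumerate(np.linspace(a0,np.pi,16)[1:]):
    robot.servo_line(cp(a),speed=.08)
    f=robot.read_force()
    if i%3==2: print(round(a,2),f,robot.read_grip_width()*88,robot.read_t())
    if np.linalg.norm(f)>40: print("STOP",a,f);break
E
```

```text
19.067799393346636 [-1.525 -0.577  1.107] 15.0583
0.43 [-5.202 -0.826 -1.148] 19.179609856757683 16.0833
1.11 [-5.376 -1.808 -7.968] 18.8457101262454 17.1083
1.79 [ -0.647   1.351 -10.87 ] 18.971554167903545 18.1333
2.46 [-2.094  7.057 -1.813] 19.494730425123155 19.1583
3.14 [-3.898  6.981 -3.12 ] 19.096336243595566 20.1833
```

Run:
```python
from h import *
np.set_printoptions(precision=4,suppress=True)
robot.move_gripper(1.0)
p=robot.read_position();robot.servo_line([p[0],p[1],.27],speed=.2)
robot.goto([.50,.04,.40],R(0)); robot.dwell(.2)
im,C=snap("w3")
print(robot.read_t())
X=(C[...,:2]-O)@np.array([[np.cos(yaw),-np.sin(yaw)],[np.sin(yaw),np.cos(yaw)]])
z=C[...,2]
for n,xa,xb in(('far',.063,.073),('near',-.073,-.063),('pcb+',.03,.058),('pcb-',-.058,-.03)):
    m=(X[...,0]>xa)&(X[...,0]<xb)&(abs(X[...,1])<.10)&(z>.1)&(z<.18)
    print(n,m.sum(),X[m].mean(0),np.percentile(z[m],[10,50,90]))
g=im.max(2);m=(g<70)&(X[...,1]<-.19)&(X[...,1]>-.26)&(z>.1)&(z<.2);print('crank',m.sum(),X[m].mean(0),z[m].max(),np.median(z[m]))
m=(abs(X[...,0])<.056)&(abs(X[...,1])<.1)&(z>.12)&(z<.15)
A=np.c_[X[m],np.ones(m.sum())];k=np.linalg.lstsq(A,z[m],rcond=None)[0];r=z[m]-A@k;q=abs(r)<.003
k=np.linalg.lstsq(A[q],z[m][q],rcond=None)[0];print('plane',k,q.mean())
```

```text
23.575
far 1778 [0.068  0.0001] [0.1435 0.1446 0.1456]
near 1278 [-0.0675 -0.0021] [0.1438 0.1448 0.1457]
pcb+ 4609 [ 0.0441 -0.0005] [0.1358 0.1369 0.138 ]
pcb- 3909 [-0.0439 -0.0005] [0.1359 0.137  0.1381]
crank 676 [-0.0672 -0.2162] 0.14750522626187046 0.14423204306928278
plane [-0.0014  0.      0.1369] 0.999351835484061
```

View pics/w3.png

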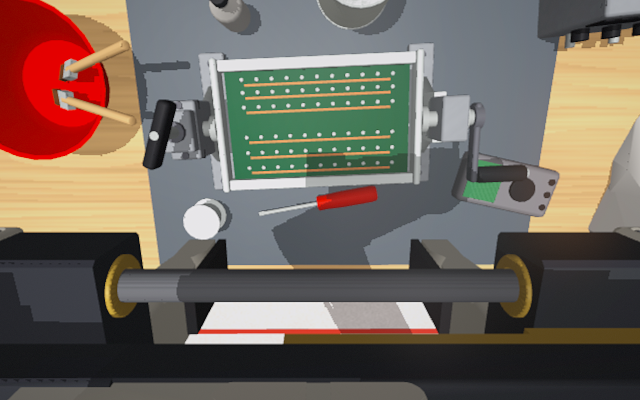

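The solder side is up and level within 0.1°, and the crank is at (497,172). Bar at (158,134), about 160°. Now I'll tighten the lock.

Run:
```python
from h import *
np.set_printoptions(precision=4,suppress=True)
robot.goto([.546,.186,.29],R(-19.8))
robot.servo_line([.546,.186,.200],speed=.15)
robot.move_gripper(0.0)
print(robot.read_grip_width()*88,robot.read_t())
turn(-66,6)
for i in range(5):
    turn(-2,1)
    if abs(robot.read_ft_torque()[2])>.32: break
print(robot.read_tcp_rot()[:2,0])
robot.move_gripper(1.0)
robot.servo_line([.546,.186,.30],speed=.2)
robot.goto([.50,.04,.40],R(0)); robot.dwell(.2)
im,C=snap("w4");g=im.max(2);z=C[...,2]
X=(C[...,:2]-O)@np.array([[np.cos(yaw),-np.sin(yaw)],[np.sin(yaw),np.cos(yaw)]])
m=(g<70)&(X[...,1]>.1)&(X[...,1]<.2)&(abs(X[...,0])<.05)&(z>.205)&(z<.25);q=C[m]
w,V=np.linalg.eigh(np.cov(q[:,:2].T));print(len(q),np.degrees(np.arctan2(V[1,1],V[0,1]))%180)
m=(abs(X[...,0])<.056)&(abs(X[...,1])<.1)&(z>.12)&(z<.15)
A=np.c_[X[m],np.ones(m.sum())];print('plane',np.linalg.lstsq(A,z[m],rcond=None)[0],robot.read_t(),robot.read_force())
```

```text
12.623534061675864 26.2583
-11.0 tz [-0.152  0.231 -0.133] F [-0.3  0.4  0.3] w 0.147 26.56
-22.0 tz [-0.451  0.613 -0.095] F [-0.8 -1.4  1.8] w 0.143 26.86
-33.0 tz [-0.861  1.262 -0.018] F [-3.1 -3.   2.3] w 0.145 27.16
-44.0 tz [-1.047  1.689 -0.089] F [-5.1 -2.   3.5] w 0.146 27.46
-55.0 tz [-0.995  2.151 -0.126] F [-5.7 -3.5  4.1] w 0.146 27.76
-66.0 tz [-0.991  2.417 -0.083] F [-6.1 -2.3  4.9] w 0.143 28.06
-2.0 tz [-0.517  1.072  0.024] F [-2.6 -1.2  2.4] w 0.146 28.31
-2.0 tz [-0.448  1.17  -0.019] F [-2.9 -2.1  2. ] w 0.15 28.56
-2.0 tz [-0.428  1.136 -0.036] F [-3.8 -1.8  2.6] w 0.146 28.81
-2.0 tz [-0.46   1.293 -0.08 ] F [-3.6 -0.9  2.4] w 0.147 29.06
-2.0 tz [-0.443  1.259 -0.066] F [-3.6 -1.1  2.3] w 0.147 29.31
[-0.0836 -0.9965]
1007 85.1090680800521
plane [-0.0016  0.0001  0.137 ] 33.125 [-0.0519  0.0551 -0.3461]
```

View pics/w4.png

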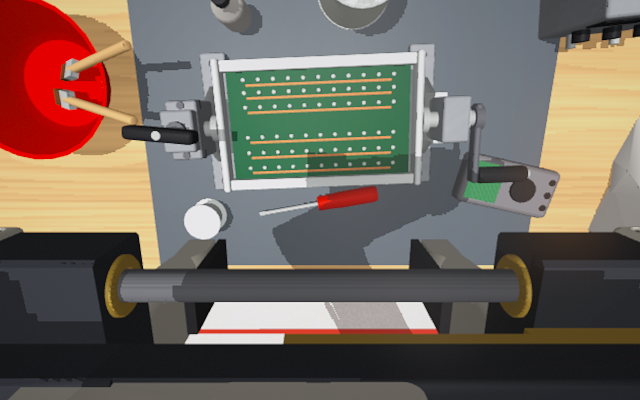

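The bar, now at (160,133), reads 85.1°, which is 9° tighter than at the start. The board is level with the solder side up, and nothing else has moved. Handing in.

```bash
python3 -c "
from rig import robot
print(robot.job_done())"
```

```text
the job is handed in; nothing more can be done
None
```

The job is handed in: I loosened the lock, turned the board to solder side up (level within 0.1° by the camera), and retightened the lock 9° past where it started, in about 33 s and touching only the lock handle and crank.

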